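Clamp the module and hold the test probe on its marked pad

ROBOT

A 6-joint arm with a two-finger parallel gripper is mounted at the origin on the work surface. World frame = base frame: x ahead of the robot, y to its left, z up, the work surface at z = 0. Lengths are in mm, angles in rad, forces in N, time in s.
With the tool pointing down it reaches from about 325 to 875 mm from the base axis. Payload 4.4 kg.
Tool frame: the origin (TCP) lies on the centre line of the jaws, within the pads' length; the fingertips stand ahead of it and the grasp point (between the pads) lies 6 mm ahead of it (ctrl.tcp_to_tips is the z of the fingertips in the tool frame, in mm); z points along the fingers, y is the line along which they close (so a half turn about z gives the same grasp; the last joint's range is limited). The gripper opens to 85 mm and grips with 20 to 120 N. Pads are 22 mm wide; open, the fingers measure 114 mm over their backs; the gripper's body (76 mm by 85 mm) begins 54 mm behind the grasp point. The pads swing forward as they close: fully open they stand 13 mm farther back than shut.
Start: joints at [-1.438, 0.207, 1.542, -0, 1.393, -0.15], TCP at [160.991, -552.005, 256.282] pointing down, gripper open.
Joint ranges: [-2.73, 2.73], [-0.86, 2.22], [0.23, 2.46], [-1.11, 4.25], [0.08, 2.63], [-2.82, 2.82]. Speed limits (rad/s): [2.79, 2.79, 3.14, 3.14, 3.14, 3.14].

INTERFACE

Orientations are given as a 3x3 rotation matrix whose columns are the frame's x, y, z axes.
In Python, from plant import ctrl, sensors, optics gives the robot as it stands. Calls block until the motion is done:
- ctrl.move_ptp(position, orientation): joint-space move of the TCP to a pose.
- ctrl.move_l(position, rot=None, vel=150, threshold=None): straight line of the TCP; rot=None keeps the orientation; vel is the mean speed in mm/s. With threshold (N) it stops when the force on the tool has changed by that much, and returns True; else False.
- ctrl.set_joints(angles): joint-space move.
- ctrl.gripper_to(opening, force=None): finger opening in mm; force is the grip in N (None keeps the last); returns when the fingers have stopped.
- ctrl.hold(seconds).
- ctrl.solve_ik(position, orientation): joint angles nearest the present ones, or None.
- sensors.read_state(): the state.
- optics.grab_frame(name): name is "scene" or "side" or "wrist"; returns (picture, depth): 384x512x3 uint8, red, green, blue; 384x512 float32, mm along the optical axis (not along the pixel's ray), 0 where there is no reading.
- optics.camera_params(name): a dict with "mtx" (3x3 intrinsics, pixels), "R" (3x3) and "t" (3): a world point X has camera coordinates R X + t; the wrist camera has in their place "T_tool_cam" (4x4, takes a point from camera to tool coordinates, whose origin is the TCP and whose axes are the flange's). Camera axes: x right, y down, z forward; pixel columns grow to the right and rows downward; lengths in mm; the calibration is good to about 2 mm. A picture is of the moment at which its call begins: read the wrist's pose just before it. camera_params takes no time and is no camera call.
A pose or a line that the arm cannot do raises ctrl.MotionError and nothing moves.
- ctrl.finish_job(): hands the job in; it is judged then, once.
The state is a dict: "t": time; "q": joint angles; "qvel": joint speeds; "tau": joint torques, N m; "eef_pos": TCP position; "eef_rot": TCP orientation; "force": force on the tool from outside, world axes, zero at the start; "wrist_torque": the same for the moment, N m; "grip_width": finger opening in mm; "grasp_force": force on a finger pad.
Only numpy, scipy, OpenCV 4.12 (cv2) and the standard library are available. Lean on these libraries where they do the work, as an engineer would, in place of code of your own. Each camera call takes 0.05 s, during which the arm holds its last target. There are 200 camera calls.

TASK

Swing the blue keeper bar shut over the red circuit module until it snaps into its catch, then take the yellow pen probe out of its leaning stand and hold its sprung tip on the white-ringed gold test pad, upright and square to the board, pressed gently so that the tip is about half way in. The program finishes while still holding the probe like that. Keep the probe off the module until the bar is shut, and leave the module in its nest and the other things on the breadboard where they are.

Things in the scene. Friction and masses are not known exactly. Their poses are not given: they have to be found in the camera images.
- fixture: Aluminium test fixture, fixed on the dark breadboard (its top is 12.7 mm above the work surface). Base plate 120 x 190 x 10 mm (x, y, z). Origin: centre of its underside; z up. Carries the nest, a pivot post at x, y = (28, 72) mm and a catch post at (28, -68) mm. Apart from the bar's knob and bolt nothing on it stands over 37 mm high.
- nest (a point): Centre of the nest floor, on top of the fixture's base plate; four steel corner locators, 8 mm high, stand round it.
- keeper (a joint): Blue keeper bar, 160 x 18 x 10 mm, turning level about the pivot post. 0 = shut, pointing along fixture -y over the module's +x edge; grows as the free end swings to fixture +x (counter-clockwise from above). Starts 0.5 to 0.9 rad; stays where left (friction 0.06 N m). From 0.09 rad a sprung ball resists (about 5 N at the knob); past 0.035 it snaps home to the hard stop at 0.
- keeper_hinge (a point): On the hinge axis at the level of the bar's upper face (37 mm above the fixture's underside); a bolt head 5 mm high stands there.
- keeper_knob (a point): Centre of the top of the upright black knob on the bar, 122 mm from the hinge axis and on the bar's centre line: 14 mm diameter, 28 mm high, standing on the bar's upper face. The bar runs 28 mm on beyond the knob.
- module: Module, loose in the nest (0.8 mm play): red circuit board on an aluminium carrier, 80 x 100 x 14 mm (x, y, z), 0.3 kg, axes as the fixture's. Three gold connectors stick out 12 mm from its edges; a silver can and chips stand up to 4 mm above the board. Origin: centre of its underside, on the nest floor; z up.
- pad (a point): The marked spot: centre of the round gold test pad, 12 mm diameter inside a 20 mm white ring, on the board's upper face; at (-18, 12, 14) mm in the module's frame.
- stand: Probe stand, fixed: dark base plate 105 x 80 x 12 mm, two upright aluminium cheeks 46 mm over all in y, between them a black sleeve block 34 x 34 x 30 mm with a 15.5 mm bore leaning 20 degrees. Origin: centre of its underside, on the breadboard; z up. The probe's top leans to the stand's -x.
- sleeve_mouth (a point): Centre of the upper mouth of the sleeve, at (20, 0, 80) mm in the stand's frame, where the probe's collar rests.
- probe: Pen probe, loose, 80 g, in the sleeve. Origin: centre of its collar's underside; z runs along the pen from tip to handle: collar 27 mm dia from z = 0 to 6 mm; yellow handle 18 x 18 mm, flats across x and y, z = 6 to 66 mm; barrel 14 mm dia to -40 mm; nose cone to -52, sprung gold tip to -62 mm. In the stand its y is along the stand's y, level; draw it out along its z by 65 mm or more.
- probe_tip (a point): Rounded end of the gold sprung tip (4 mm diameter), on the probe's axis 62 mm below the collar's underside while not pressed.
- plunger (a joint): How far the sprung tip is pressed into the probe, in m: 0 = fully out, 0.008 = bottomed. The spring needs 0.5 N to start and 0.5 N per mm after that (2.5 N at half way, 4 mm).
- column: Bystander: aluminium profile column 40 x 40 mm with a red and white block on top, 92 mm high, loose. Origin: centre of its underside.
- mirror: Bystander: black mirror mount 45 mm square on a short post with a round 32 mm foot, 85 mm high, loose. Origin: centre of its underside.
- tray: Bystander: blue tray of screws, 80 x 60 x 20 mm, loose. Origin: centre of its underside.
Things that resemble listed ones, but are neither listed nor needed, are in the scene too. There is more than one size of the probe; the job needs the smallest.

How it is judged:
By the outcome, as a careful person would: the job done as asked, in the order asked, and still so for the second after the job is handed in, while the arm keeps its last pose, push and grip.
It also fails if it takes over 48 s, if anything falls off the work surface, if the arm or the gripper's body presses on something with over 40 N, if the wrist force passes 120 N, or if a joint passes its speed limit or range.

## Working session

There is one attempt and no reset: what is moved stays moved. The work goes in short steps, each a Python script; the robot and the scene stay as the last script left them, time stands still between calls to the robot, and variables do not carry over. Pictures are saved under pics/ and viewed, at most 10 in all, crops included, and the job is handed in when it is done.

```bash
mkdir -p pics; ls
python3 - <<'E'
from plant import ctrl,sensors,optics
import cv2,numpy as np
for n in("scene","side"):
    p,d=optics.grab_frame(n); np.savez(f"{n}0.npz",p=p,d=d)
    cv2.imwrite(f"pics/{n}0.png",cv2.resize(p[:,:,::-1],(800,600),interpolation=cv2.INTER_CUBIC))
    print(n,optics.camera_params(n))
print(optics.camera_params("wrist")); print(ctrl.tcp_to_tips, sensors.read_state())
E
```

```text
pics
scene {'mtx': array([[406.30912824,   0.        , 255.41627406],
       [  0.        , 406.30912824, 187.44878248],
       [  0.        ,   0.        ,   1.        ]]), 'R': array([[ 0.55481292,  0.83197398, -0.00138738],
       [ 0.47743384, -0.31974789, -0.81842423],
       [-0.68135127,  0.45340995, -0.57461279]]), 't': array([-157.82942616, -165.4269916 , 1667.9639008 ])}
side {'mtx': array([[441.97186636,   0.        , 256.00521803],
       [  0.        , 441.97186636, 187.38100908],
       [  0.        ,   0.        ,   1.        ]]), 'R': array([[ 0.99927433, -0.03415293,  0.0168636 ],
       [-0.01526076, -0.76463649, -0.64428111],
       [ 0.03489861,  0.64355623, -0.76460282]]), 't': array([-457.46043136,  -20.14098402, 1622.35561451])}
{'mtx': array([[318.82710332,   0.        , 256.75946634],
       [  0.        , 318.82710332, 188.2685965 ],
       [  0.        ,   0.        ,   1.        ]]), 'T_tool_cam': array([[-8.47333194e-04, -9.56830052e-01, -2.90646751e-01,
         7.33404274e+01],
       [ 9.99999041e-01, -4.92368925e-04, -1.29442010e-03,
        -1.725917
[... 301 characters left out ...]
-1.50484495e-01]), 'qvel': array([ 5.59242725e-04, -1.81880586e-03, -2.28184635e-03, -3.30514898e-04,
        3.86466341e-05,  7.53284658e-04]), 'tau': array([-5.74614987e-04, -3.84090865e+01, -2.92548341e+01, -2.48060705e-04,
        4.83775293e-03,  1.06073171e-05]), 'eef_pos': array([ 160.91492699, -551.33951481,  255.20469442]), 'eef_rot': array([[ 9.59997449e-01,  2.80008600e-01, -2.85725011e-04],
       [ 2.80008557e-01, -9.59995116e-01,  2.14145399e-03],
       [ 3.25330919e-04, -2.13579581e-03, -9.99997666e-01]]), 'force': array([-0.26274901,  0.05479644, -0.22598377]), 'wrist_torque': array([-0.02763133, -0.00084876,  0.0059111 ]), 'grasp_force': 0.0, 'grip_width': 85.6267568079869}
```

View pics/scene0.png

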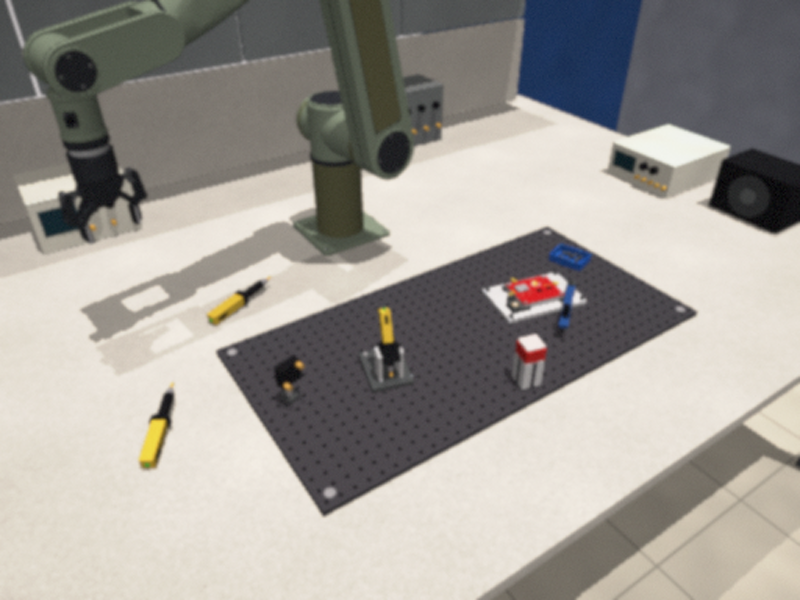

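View pics/side0.png

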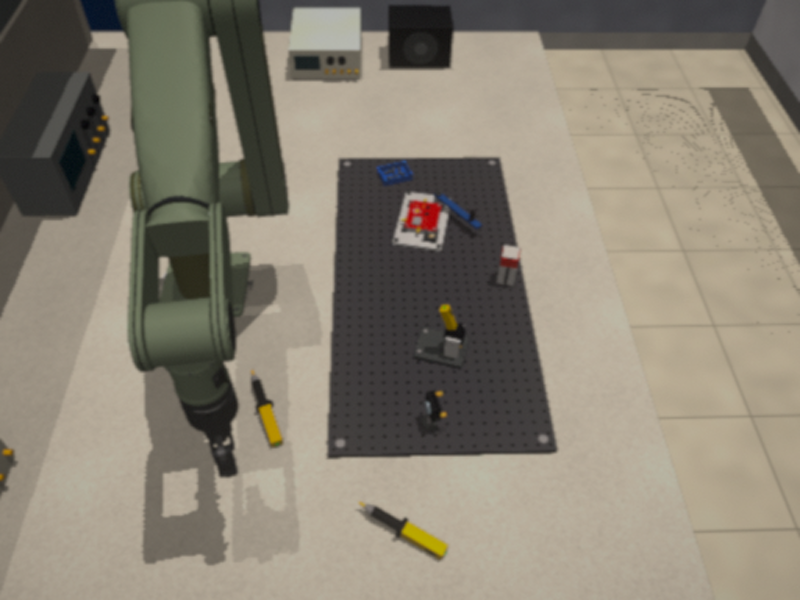

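The scene view (800x600) shows the fixture at (535,295), the blue bar at (567,305), the stand with its probe at (387,350), the column at (530,360) and the mirror at (290,380). In the side view the fixture is at (422,220), the bar runs from (440,198) to (478,225), and the stand is at (443,345).

```bash
cat > h.py <<'E'
from plant import ctrl,sensors,optics
import cv2,numpy as np
def cam(n,st=None):
    c=optics.camera_params(n)
    if n!="wrist": return c["mtx"],c["R"],c["t"]
    T=np.eye(4);T[:3,:3]=st["eef_rot"];T[:3,3]=st["eef_pos"];W=np.linalg.inv(T@c["T_tool_cam"])
    return c["mtx"],W[:3,:3],W[:3,3]
def ray(c,uv):
    K,R,t=c; d=R.T@np.linalg.inv(K)@np.array([uv[0],uv[1],1.]); return -R.T@t,d/np.linalg.norm(d)
def onz(c,uv,z):
    o,d=ray(c,uv); return o+d*(z-o[2])/d[2]
def tri(obs): # [(cam,uv)] -> point, residual mm
    A=np.zeros((3,3));b=np.zeros(3);L=[ray(*o) for o in obs]
    for o,d in L:
        P=np.eye(3)-np.outer(d,d);A+=P;b+=P@o
    X=np.linalg.solve(A,b); return X,[np.linalg.norm(np.cross(X-o,d)) for o,d in L]
def proj(c,X):
    K,R,t=c; p=K@(R@np.asarray(X,float)+t); return p[:2]/p[2]
def down(yaw): # tool down, tool x at yaw from world x
    c,s=np.cos(yaw),np.sin(yaw); return np.array([[c,s,0],[s,-c,0],[0,0,-1.]])
def wgrab(name):
    st=sensors.read_state(); p,d=optics.grab_frame("wrist"); np.savez(name+".npz",p=p,d=d,pos=st["eef_pos"],rot=st["eef_rot"])
    cv2.imwrite(f"pics/{name}.png",cv2.resize(p[:,:,::-1],(800,600),interpolation=cv2.INTER_CUBIC)); return p,st
def load(name):
    z=np.load(name+".npz"); return z["p"],cam("wrist",dict(eef_pos=z["pos"],eef_rot=z["rot"]))
E
python3 - <<'E'
from h import *
s=800/512
for n,L in dict(side=dict(fix=(422,220,25),hinge=(440,198,50),tip=(478,225,50),stand=(440,345,20),ptop=(446,310,150),mouth=(452,330,93),col=(510,250,100),mir=(433,405,60)),scene=dict(fix=(535,295,25),ptop=(385,313,150),mouth=(388,345,93),hinge=(573,288,50),tip=(563,325,50),col=(530,345,100),mir=(290,370,60))).items():
    for k,(u,v,z) in L.items(): print(n,k,onz(cam(n),(u/s,v/s),z).round())
print(ctrl.solve_ik([520,170,330],down(0)),ctrl.solve_ik([480,-140,330],down(0)))
E
```

```text
side fix [519. 182.  25.]
side hinge [567. 235.  50.]
side tip [653. 136.  50.]
side stand [ 537. -202.   20.]
side ptop [ 541. -209.  150.]
side mouth [ 557. -217.   93.]
side col [707.   3. 100.]
side mir [ 509. -375.   60.]
scene fix [528. 193.  25.]
scene ptop [ 543. -202.  150.]
scene mouth [ 562. -209.   93.]
scene hinge [579. 251.  50.]
scene tip [659. 140.  50.]
scene col [709.  -4. 100.]
scene mir [ 489. -370.   60.]
[ 1.57748056e-01  9.88894242e-02  1.51286306e+00 -4.44089210e-16
  1.52984017e+00  1.72854438e+00] [-4.57059743e-01 -5.04835075e-03  1.62127926e+00 -4.44089210e-16
  1.52536174e+00  1.11373658e+00]
```

Run:
```python
from h import *
for n,p in (("st1",[560,-250,330]),("st2",[560,-150,330]),("fx1",[590,140,330]),("fx2",[590,230,330])):
    ctrl.move_ptp(p,down(0)); ctrl.hold(.15); wgrab(n)
st=sensors.read_state(); print(st["t"],st["eef_pos"])
a=[cv2.resize(cv2.imread(f"pics/{n}.png"),(400,300)) for n in("st1","st2","fx1","fx2")]
```

```text
4.7917 [590.28868485 228.67711314 330.08381937]
```

View pics/fx1.png

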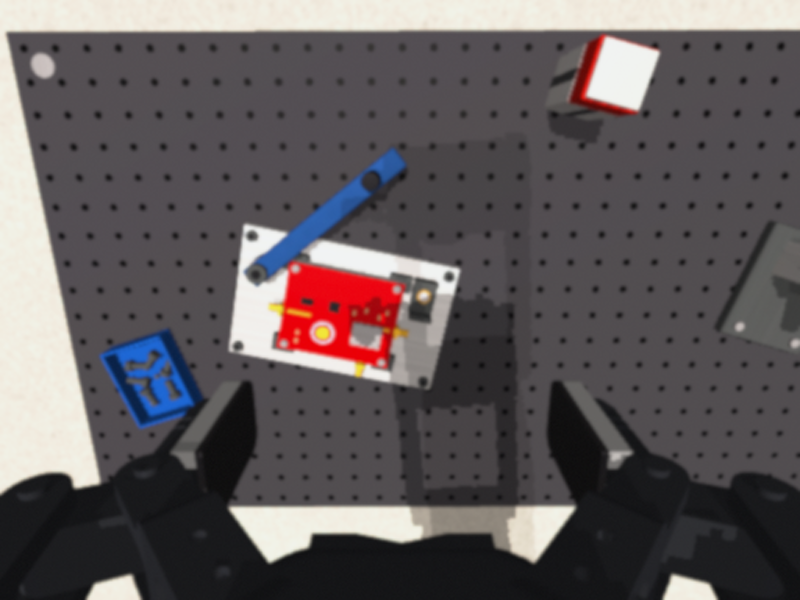

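View pics/st1.png

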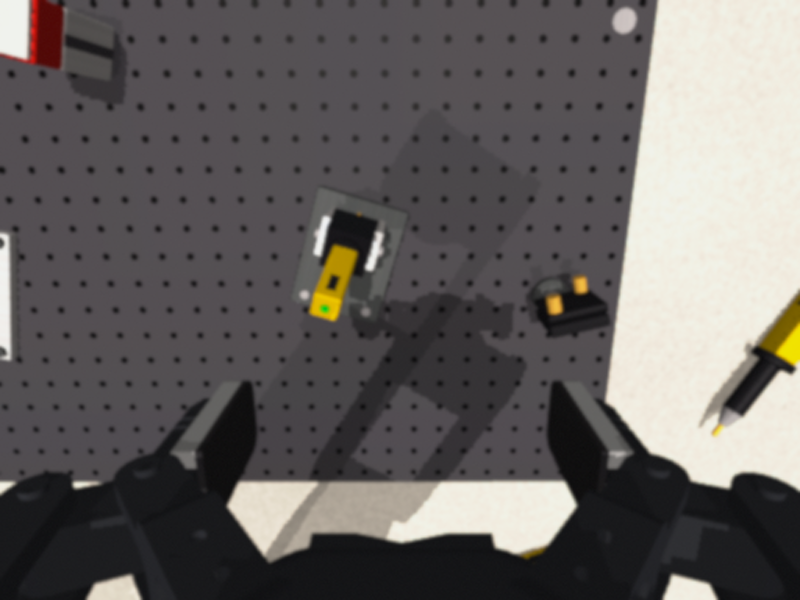

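fx1 shows the hinge bolt at (257,272), the knob at (372,180), the pad ring at (322,332) and the catch at (423,297). st1 shows the handle from its top at (324,308) up to the black sleeve at (350,235), with white cheeks at (321,235) and (375,250).

```bash
cat > seg.py <<'E'
from h import *
def blobs(m,amin=15):
    n,l,s,c=cv2.connectedComponentsWithStats(m.astype(np.uint8)); return [(s[i,4],c[i],l==i) for i in range(1,n) if s[i,4]>=amin]
def rect(m):
    c=max(cv2.findContours(m.astype(np.uint8),cv2.RETR_EXTERNAL,cv2.CHAIN_APPROX_NONE)[0],key=cv2.contourArea); return cv2.minAreaRect(c),c
def hsv(p): return [x.astype(int) for x in cv2.split(cv2.cvtColor(p,cv2.COLOR_RGB2HSV))]
E
python3 - <<'E'
from seg import *
for n in("fx1","fx2"):
    p,c=load(n); h,s,v=hsv(p)
    red=((h<6)|(h>174))&(s>150)&(v>90)
    R=[b for b in blobs(red,300)]
    for b in R: print(n,"red",b[0],b[1].round(1),onz(c,b[1],36.7).round(1),[np.round(x,1) for x in rect(b[2])[0]])
    r=max((b for b in R),key=lambda b:b[0]*(np.linalg.norm(onz(c,b[1],36.7)[:2]-[525,185])<50))[2]
    hull=cv2.convexHull(np.argwhere(r)[:,::-1].astype(np.int32))
    H=cv2.fillConvexPoly(np.zeros(r.shape,np.uint8),hull,1)>0
    for b in blobs(H&(h>20)&(h<35)&(s>80)&(v>100),8): print("gold",b[0],b[1].round(1),onz(c,b[1],36.7).round(1))
    for b in blobs(H&(s<60)&(v>170),8): print("white",b[0],b[1].round(1),onz(c,b[1],36.7).round(1))
    for b in blobs((h>100)&(h<125)&(s>120)&(v>60),150): print("blue",b[0],b[1].round(1),onz(c,b[1],49.7).round(1),[np.round(x,1) for x in rect(b[2])[0]])
a=[cv2.resize(load(n)[0][80:270,x:x+200,::-1],(400,380),interpolation=cv2.INTER_CUBIC) for n,x in(("fx1",130),("fx2",200))]
cv2.imwrite("pics/fxc.png",np.hstack(a))
for n in("st1","st2"):
    p,c=load(n); h,s,v=hsv(p)
    for b in blobs((h>18)&(h<35)&(s>120)&(v>80),100): print(n,"yel",b[0],b[1].round(1),[np.round(x,1) for x in rect(b[2])[0]],rect(b[2])[1][:,0].min(0))
    for b in blobs((h>40)&(h<80)&(s>120)&(v>80),4): print("green",b[0],b[1].round(1))
E
```

```text
fx1 red 430 [378.6  49.7] [710.   -4.8  36.7] [array([380.2,  53.1]), array([54.2, 33.8]), np.float64(68.2)]
fx1 red 3193 [216.3 198.7] [524.2 195.1  36.7] [array([216.6, 201.2]), array([74.9, 55.5]), np.float64(11.3)]
gold 46 [205.9 212.9] [503.5 210.3  36.7]
white 20 [227.4 218.2] [495.6 181.   36.7]
white 34 [239.9 218.8] [494.7 163.8  36.7]
white 8 [243.9 231.9] [474.9 158.5  36.7]
blue 1526 [211.8 135.6] [611.  195.7  49.7] [array([211.4, 135.6]), array([ 15.8, 114.5]), np.float64(51.1)]
blue 2243 [ 97.  242.1] [466.3 359.5  49.7] [array([ 97.4, 242.5]), array([60.8, 47. ]), np.float64(62.4)]
fx2 red 690 [465.5  47.6] [712.  -16.8  36.7] [array([466.3,  53.1]), array([53.1, 41.6]), np.float64(71.9)]
fx2 red 3167 [282.9 198.6] [523.9 195.3  36.7] [array([283.8, 201.3]), array([75.2, 56.1]), np.float64(11.7)]
white 8 [257.1 171.1] [562.3 230.1  36.7]
white 9 [246.8 219.3] [493.7 244.5  36.7]
blue 1548 [284.1 134.9] [611.5 196.6  49.7] [array([284.5, 135.6]), array([ 15.7, 118.2]), np.float64(52.0)]
blue 1734 [161.2 237.9] [472.1 361.1  49.7] [array([158.9, 243. ]), array([60. , 46.1]), np.float64(66.8)]
st1 yel 851 [213.2 180.6] [array([212.8, 180.4]), array([19.8, 48.3]), np.float64(17.7)] [197 156]
st1 yel 108 [354.4 194.5] [array([354. , 194.5]), array([11., 10.]), np.float64(90.0)] [349 189]
st1 yel 638 [502.6 214.5] [array([508.1, 212.2]), array([26. , 40.6]), np.float64(36.9)] [486 189]
green 16 [207.4 197.4]
st2 yel 932 [309.7 181.4] [array([310.5, 181. ]), array([48., 23.]), np.float64(90.0)] [299 157]
st2 yel 124 [439.2 194.8] [array([439., 195.]), array([12., 10.]), np.float64(90.0)] [434 189]
green 17 [310.9 197.6]
```

View pics/fxc.png

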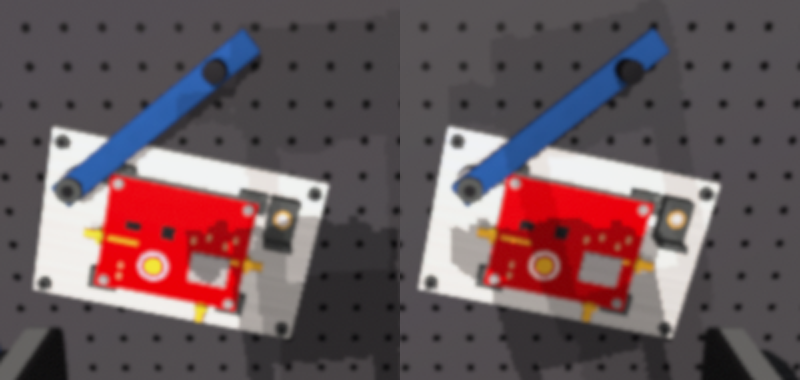

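fxc (2x crops) shows, left and right: bolt at (67,191) and (469,191), knob top at (215,71) and (630,71), pad at (153,266) and (544,266), catch detent at (282,218) and (676,218).

Run:
```python
from seg import *
o=dict(bolt=((163.5,175.5),(234.5,175.5)),knob=((237.5,115.5),(315,115.5)),pad=((206.5,213),(272,213)),catch=((271,189),(338,189)),
 h1=((161,150.5),(228.5,150.5)),h2=((287.5,177),(354,177)),h3=((270.5,244),(336.5,244)),h4=((152,221.5),(215.5,221)))
out={}
I=[load("fx1"),load("fx2")]
for k,uvs in o.items():
    ob=[]
    for (p,c),uv in zip(I,uvs):
        h,s,v=hsv(p); yy,xx=np.mgrid[:384,:512]; near=np.hypot(xx-uv[0],yy-uv[1])
        if k=="pad": m=(near<9)&~(((h<6)|(h>174))&(s>120))&((s<110)|((h>12)&(h<35)))
        elif k in("bolt","knob"): m=(near<9)&(s<100)&(v<(75 if k=="knob" else 110))
        elif k=="catch": m=(near<5)&(v>110)
        else: m=(near<4.5)&(v<110)
        b=max(blobs(m,3),key=lambda b:b[0]); ob.append((c,b[1])); print(k,b[0],b[1].round(1),end=" ")
    X,r=tri(ob); out[k]=X; print(X.round(1),np.round(r,2))
d=lambda a,b:np.linalg.norm(out[a][:2]-out[b][:2])
print("hinge-knob",d("bolt","knob"),"hinge-pad expect",np.hypot(46,60),d("bolt","pad"))
# stand: handle
ob=[];I=[load("st1"),load("st2")]
S=[]
for (p,c),g in zip(I,((207.4,197.4),(310.9,197.6))): S.append((c,g))
print("green top",tri(S))
print("side/scene check of knob", [proj(cam(n),out["knob"])*1.5625 for n in("side","scene")],[proj(cam(n),out["bolt"])*1.5625 for n in("side","scene")])
a=[cv2.resize(p[120:220,x:x+100,::-1],(500,500),interpolation=cv2.INTER_CUBIC) for (p,c),x in zip(I,(170,265))]
cv2.imwrite("pics/stc.png",cv2.resize(np.hstack(a),(800,400)))
```

```text
bolt 112 [164.3 174.6] bolt 109 [234.5 174.1] [561.2 259.2  48.4] [0.14 0.14]
knob 116 [238.  116.6] knob 150 [316.1 117.1] [634.8 161.6  68.7] [0.42 0.42]
pad 161 [206.1 212.4] pad 134 [271.8 212.1] [504.2 210.   36.3] [0.06 0.06]
catch 69 [271. 189.] catch 69 [338. 189.] [537.  121.1  35. ] [0.15 0.15]
h1 19 [160.9 150.6] h1 16 [228.4 150.2] [587.8 268.5  23.1] [0. 0.]
h2 16 [287.2 176.6] h2 20 [352.9 176.7] [550.5  98.2  21.6] [0.2 0.2]
h3 49 [270.4 244.5] h3 20 [338.7 245. ] [468.8 122.4  64.3] [0.42 0.42]
h4 19 [152. 221.] h4 19 [215.1 220.9] [486.  290.4  23.2] [0.17 0.17]
hinge-knob 122.22662993359212 hinge-pad expect 75.6042326857432 75.28325921268501
green top (array([ 534.6954668 , -201.50831402,  154.76633282]), [np.float64(0.054716579883280346), np.float64(0.054716579883362274)])
side/scene check of knob [array([470.26874657, 212.29993663]), array([563.52874156, 307.78410931])] [array([437.15594231, 192.1807348 ]), array([569.47410058, 283.65219637])]
```

View pics/stc.png

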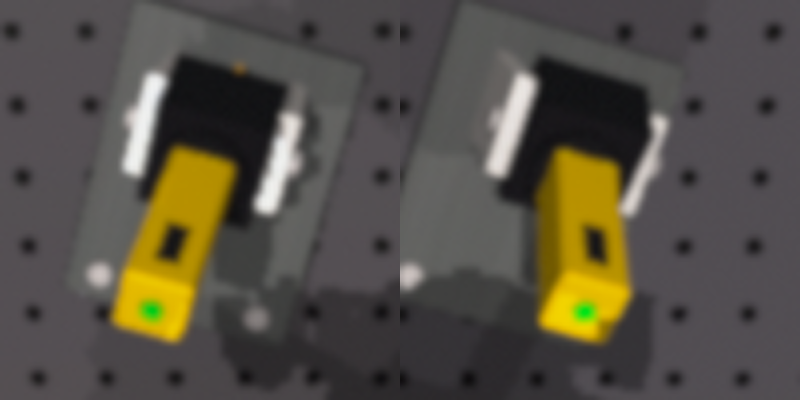

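stc (4x crops) shows the handle's lower edge from (175,147) to (237,163) on the left and (555,147) to (620,162) on the right, the green top dot at (151,310) and (585,311), the base screws at (98,274) and (256,318), and the cheeks leaning the same way as the base edges.

Run:
```python
from seg import *
(p1,c1),(p2,c2)=load("st1"),load("st2")
a=lambda u,v:(170+u/4,120+v/4); b=lambda u,v:(265+(u-400)/4,120+v/4)
yaw=lambda v,ax: np.arctan2(v[1],v[0]) if ax=="x" else np.arctan2(-v[0],v[1])
s1,s2=onz(c1,a(98,274),24.7),onz(c1,a(256,318),24.7); print("screws",s1,s2,"yaw",yaw(s1-s2,"y"))
k=[onz(c1,np.array(q)/1.5625,24.7) for q in((320,187),(407,212),(293,297))]; print("base",np.round(k,1),yaw(k[0]-k[1],"y"),yaw(k[0]-k[2],"x"))
for c,f,P,Q in((c1,a,(152,72),(124,172)),(c1,a,(298,115),(270,212)),(c2,b,(530,75),(503,178)),(c2,b,(665,122),(630,212))): 
    x=onz(c,f(*P),80)-onz(c,f(*Q),80); print("cheek",yaw(x,"x"))
e1=tri([(c1,a(175,147)),(c2,b(555,147))]);e2=tri([(c1,a(237,163)),(c2,b(620,162))]);print("edge",e1,e2,yaw(e1[0]-e2[0],"y"))
top=np.array([534.7,-201.5,154.8]); m=(e1[0]+e2[0])/2; print("mid",m)
for w in(-.2,-.25,-.3):
    sx=np.array([np.cos(w),np.sin(w),0]);t=np.radians(20);pz=-np.sin(t)*sx+[0,0,np.cos(t)];px=np.cos(t)*sx+[0,0,np.sin(t)]
    print(w,"mouth",top-66*pz,"edge pred",top-60*pz+9*px)
```

```text
screws [ 503.97429632 -162.83938977   24.7       ] [ 487.79816213 -217.04873874   24.7       ] yaw -0.28998935065204917
base [[ 597.2 -181.7   24.7]
 [ 576.4 -253.9   24.7]
 [ 501.7 -153.    24.7]] -0.28064709178505765 -0.2917728464402371
cheek -0.3169277212191724
cheek -0.2918280209570835
cheek -0.2239828204903552
cheek -0.30964852531545356
edge (array([ 563.22540666, -201.43906938,   98.00965768]), [np.float64(0.1789146785580298), np.float64(0.17891467855834017)]) (array([ 559.69436399, -218.85466216,  102.15826101]), [np.float64(0.31415327089028217), np.float64(0.31415327089071904)]) -0.2000401098143599
mid [ 561.45988533 -210.14686577  100.08395934]
-0.2 mouth [ 556.82336575 -205.98462826   92.78028703] edge pred [ 563.10080267 -207.25712772  101.49662404]
-0.25 mouth [ 556.57157931 -207.08473108   92.78028703] edge pred [ 562.7775726  -208.66938133  101.49662404]
-0.3 mouth [ 556.26512531 -208.17087499   92.78028703] edge pred [ 562.38416322 -210.06371522  101.49662404]
```

Run:
```python
from h import *
hinge=np.array([561.2,259.2]); phi0=-np.pi/2-.21; Z=82
def pose(th,off=18):
    f=phi0+th;u=np.array([np.cos(f),np.sin(f)]);n=np.array([-u[1],u[0]])
    return np.r_[hinge+122*u+off*n,Z],down(f+np.pi/2)
ctrl.gripper_to(0)
p,r=pose(.856,42); p[2]=160; ctrl.move_ptp(p,r); p[2]=Z; ctrl.move_l(p,r,vel=120,threshold=10)
F0=sensors.read_state()["force"]
for th in(.8,.6,.4,.2,.1,-.08):
    hit=ctrl.move_l(*pose(th),vel=120 if th>0 else 40,threshold=15); s=sensors.read_state(); print(th,hit,(s["force"]-F0).round(1),s["eef_pos"].round(1),round(s["t"],2))
    if hit: break
# back off
f=phi0;n=np.array([-np.sin(f),np.cos(f),0])
ctrl.move_l(s["eef_pos"]+25*n,vel=120)
q=s["eef_pos"]+25*n; q[2]=150; ctrl.move_l(q,vel=200)
ctrl.move_ptp([590,170,300],down(-.2)); ctrl.gripper_to(50); p,st=wgrab("fx3"); print(st["t"],st["grip_width"])
cv2.imwrite("pics/fx3.png",p[60:340,60:460,::-1].copy().repeat(2,0).repeat(2,1))
```

```text
0.8 False [-1.  -0.2 -1.2] [644.9 167.9  83.3] 7.56
0.6 False [-0.5  0.2  0.2] [625.  153.6  82.5] 7.92
0.4 False [ 0.  -0.8 -0.7] [602.8 143.3  82.2] 8.28
0.2 False [-1.  -0.6 -0.1] [579.  137.4  82.3] 8.63
0.1 False [-1.1 -0.5 -0.5] [566.5 136.2  82.1] 8.88
-0.08 True [ 2.4  0.2 -0.3] [554.7 136.3  83.2] 9.34
11.4 50.055399406038326
```

View pics/fx3.png

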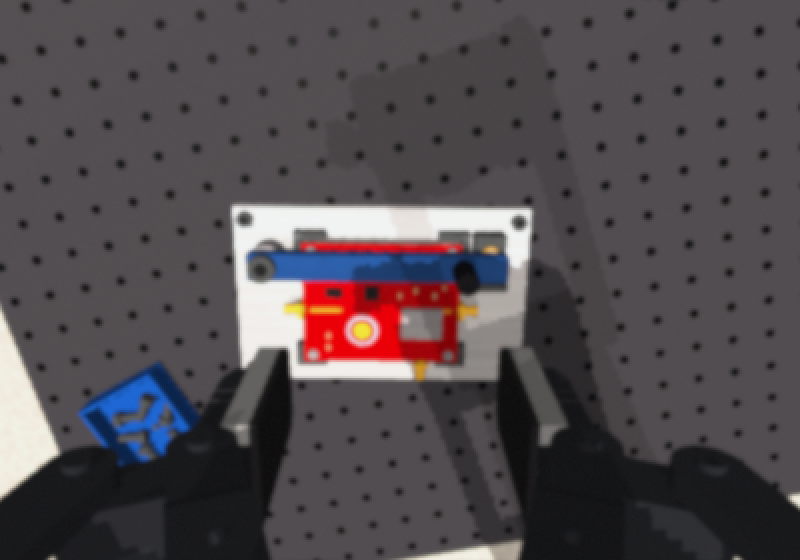

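fx3 (2x crop) shows the bar lying over the module's edge from (260,265) to (505,272), nearly parallel to the plate's edge. The module is still seated and the pad is at (362,331). Next I check the angle numerically and re-measure the pad.

Run:
```python
from seg import *
p,c=load("fx3");h,s,v=hsv(p)
b=[b for b in blobs((h>100)&(h<125)&(s>120)&(v>40),400)]
for x in b: print(x[0],x[1])
m=min(b,key=lambda x:abs(x[1][1]-195))[2]
ys,xs=np.nonzero(m)
def edge(pick,z):  # straight edge fit along columns
    P=np.array([onz(c,q,z)[:2] for q in pick]); vx,vy,_,_=cv2.fitLine(P.astype(np.float32),cv2.DIST_HUBER,0,.01,.01).ravel(); return np.arctan(-vx/vy)
cols=range(200,280); print("bar upper edge yaw",edge([(x,ys[xs==x].min()) for x in cols],49.7))
cols=list(range(190,285))
print("bar lower edge",edge([(x,ys[xs==x].max()) for x in cols if x<280],49.7))
g=p.astype(int).sum(2); pl=[]
for x in range(185,320):
    col=g[150:175,x]; d=np.diff(col); pl.append((x,150+np.argmax(d)+.5))
print("plate edge",edge(pl,22.7))
dk=[(182.5,169.5),(320,171)]
a=[onz(c,q,22.7) for q in dk]; print("holes yaw",np.arctan2(-(a[0]-a[1])[0],(a[0]-a[1])[1]))
uv=(241,225.5);yy,xx=np.mgrid[:384,:512]
m=(np.hypot(xx-uv[0],yy-uv[1])<11)&~(((h<6)|(h>174))&(s>120))&((s<110)|((h>12)&(h<35)))
B=max(blobs(m),key=lambda q:q[0]);print("pad",B[0],B[1],onz(c,B[1],36.7))
p0=[cam(n) for n in("side","scene")]
```

```text
1420 [252.70633803 192.82323944]
1571 [129.30299173 267.07893062]
bar upper edge yaw -0.20092246Traceback (most recent call last):
  File "<stdin>", line 11, in <module>
    return umr_maximum(a, axis, None, out, keepdims, initial, where)
ValueError: zero-size array to reduction operation maximum which has no identity
```

Run:
```python
from seg import *
p,c=load("fx3");h,s,v=hsv(p)
m=min([b for b in blobs((h>100)&(h<125)&(s>120)&(v>40),400)],key=lambda x:abs(x[1][1]-195))[2]
ys,xs=np.nonzero(m)
def edge(pick,z):
    P=np.array([onz(c,q,z)[:2] for q in pick]); vx,vy,_,_=cv2.fitLine(P.astype(np.float32),cv2.DIST_HUBER,0,.01,.01).ravel(); return np.arctan(-vx/vy)
print("bar up",edge([(x,ys[xs==x].min()) for x in range(200,305) if (xs==x).any()],49.7))
print("bar low",edge([(x,ys[xs==x].max()) for x in range(200,280) if (xs==x).any()],49.7))
g=p.astype(int).sum(2)
pl=[(x,150+np.argmax(np.diff(g[150:175,x]))+.5) for x in range(185,320)]
print("plate edge",edge(pl,22.7))
uv=(241,225.5);yy,xx=np.mgrid[:384,:512]
m=(np.hypot(xx-uv[0],yy-uv[1])<11)&~(((h<6)|(h>174))&(s>120))&((s<110)|((h>12)&(h<35)))
B=max(blobs(m),key=lambda q:q[0]);print("pad",B[0],B[1],onz(c,B[1],36.7))
```

```text
bar up -0.20092246
bar low -0.21903737
plate edge -0.21160753
pad 191 [240.71204188 224.73298429] [504.25173947 210.02416777  36.7       ]
```

The bar's yaw (−0.20 to −0.22) matches the plate's (−0.21), so it is shut, and the pad has not moved. Next I grasp the probe.

Run:
```python
from h import *
w=-.287;t=np.radians(20);M=np.array([556.3,-207.9,92.8])
sx=np.array([np.cos(w),np.sin(w),0]);sy=np.array([-sx[1],sx[0],0]);pz=-np.sin(t)*sx+[0,0,np.cos(t)]
R=np.column_stack([np.cross(-sy,-pz),-sy,-pz])
g=M+46*pz
ctrl.move_ptp(g+90*pz,R); print(ctrl.move_l(g,R,vel=120,threshold=8))
s=sensors.read_state(); print(s["t"],s["eef_pos"],g)
ctrl.gripper_to(0,force=40); s=sensors.read_state(); print(s["t"],s["grip_width"],s["grasp_force"],s["force"])
if s["grip_width"]>14:
    print(ctrl.move_l(g+85*pz,R,vel=80,threshold=15)); s=sensors.read_state(); print(s["t"],s["grip_width"],s["grasp_force"],s["force"],s["wrist_torque"])
    p,st=wgrab("gr1")
```

```text
False
13.775 [ 541.74328951 -203.52300634  136.68239941] [ 541.21059071 -203.44638275  136.02586056]
14.1583 17.283288648014373 42.97362148761749 [-2.10262586  0.2135628   3.63214071]
False
15.375 17.251364389768 42.437540888786316 [ 0.60138586  0.67114813 -0.69915067] [ 0.06230915  0.20505984 -0.04362571]
```

View pics/gr1.png

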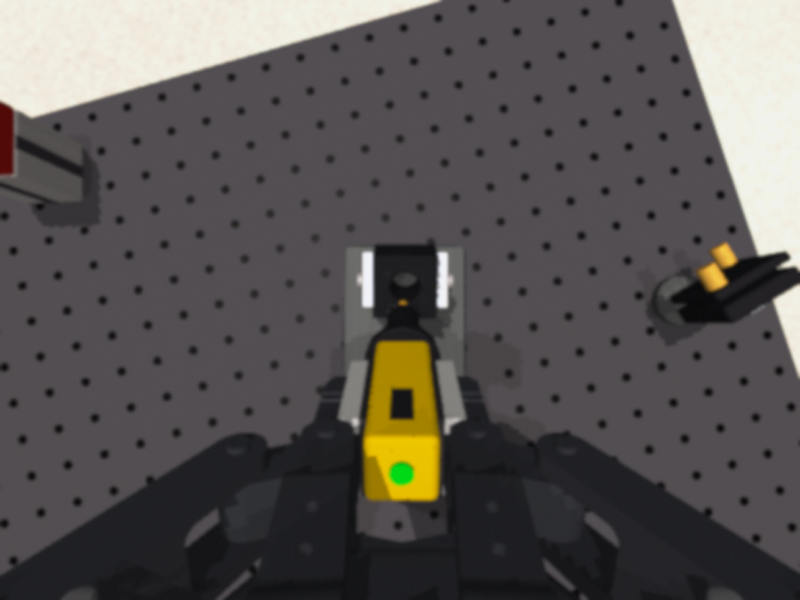

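gr1 shows the probe clear of the sleeve, with its gold tip at (403,302) and the handle's green dot at (401,473). I compute both in the tool frame to get the tilt in the grip.

Run:
```python
from seg import *
p,_=load("gr1");h,s,v=hsv(p);C=optics.camera_params("wrist");T=C["T_tool_cam"];c=(C["mtx"],T[:3,:3].T,-T[:3,:3].T@T[:3,3])
yy,xx=np.mgrid[:384,:512]
m=(np.hypot(xx-258,yy-193)<6)&(h>8)&(h<35)&(s>100)&(v>70)
for b in blobs(m,2): print("tip",b[0],b[1],np.argwhere(b[2]).min(0),onz(c,b[1],106))
for b in blobs((h>40)&(h<80)&(s>120)&(v>80),4): print("green",b[0],b[1],onz(c,b[1],-20))
r,_=rect((h>18)&(h<35)&(s>120)&(v>80)&(yy>200)&(xx>220)&(xx<290)); print(r)
# lower handle edge: tool (9, 0, 40) ; visible row
for X in((9,0,40),(9,0,-20),(-9,0,-20),(0,0,-20),(0,0,108),(0,0,104)): print(X,proj(c,X))
```

```text
tip 20 [257.5 193.5] [192 255] [  0.30817109  -0.73233608 106.        ]
green 182 [256.64835165 302.73076923] [  0.04514187  -1.30412326 -20.        ]
((257.0, 269.5), (103.0, 50.0), 90.0)
(9, 0, 40) [259.14896954 216.17331484]
(9, 0, -20) [260.3694054  280.79772157]
(-9, 0, -20) [260.25267909 323.88063532]
(0, 0, -20) [260.30969598 302.83607499]
(0, 0, 108) [258.48361052 193.06664306]
(0, 0, 104) [258.51152072 194.74437766]
```

Run:
```python
from h import *
R=down(-.21)
ctrl.move_ptp([504.2,210,265],R); ctrl.move_l([504.2,210,155],R,vel=100,threshold=10); ctrl.hold(.3)
p,st=wgrab("pd1"); print(st["t"],st["eef_pos"],st["eef_rot"].round(4),st["force"],st["grip_width"])
cv2.imwrite("pics/pd1.png",cv2.resize(p[120:260,170:350,::-1],(720,560),interpolation=cv2.INTER_CUBIC))
```

```text
18.4917 [504.43256519 210.08103846 155.43367026] [[ 9.780e-01 -2.084e-01  8.000e-04]
 [-2.084e-01 -9.780e-01  2.000e-04]
 [ 7.000e-04 -4.000e-04 -1.000e+00]] [ 1.03547775 -0.32083676 -0.73763657] 17.465673762214355
```

View pics/pd1.png

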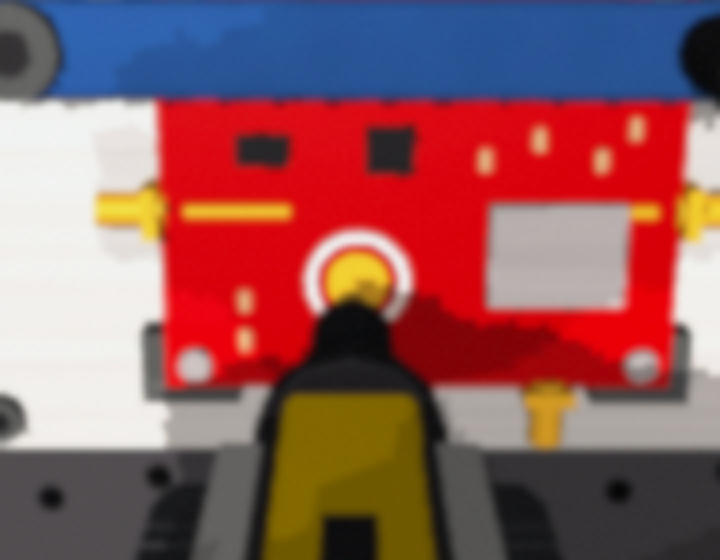

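pd1 (4x crop) shows the tip heading for the pad's centre at (358,282), with the cone's axis at about (354,310), so it is within 1 mm. The module is seated and the bar is shut. I press in small force-logged steps.

```bash
cat > pr.py <<'E'
from h import *
def meas():
    F=[];Z=[]
    for _ in range(10):
        ctrl.hold(.02); s=sensors.read_state(); F.append(s["force"]);Z.append(s["eef_pos"])
    return np.mean(F,0),np.mean(Z,0),np.std(F,0)[2],s
E
python3 - <<'E'
from pr import *
R=down(-.21);x,y=503.6,209.7
ctrl.move_l([x,y,149],R,vel=40,threshold=6); ctrl.hold(.4)
F0,Z,sd,_=meas(); print("base",F0.round(2),Z.round(2),sd)
for z in np.arange(147,139.5,-1):
    ctrl.move_l([x,y,z],R,vel=20,threshold=6); ctrl.hold(.1); F,Z,sd,s=meas(); d=F-F0; print(z,Z.round(2),d.round(2),round(sd,2))
    if d[2]>1.9: break
print(s["t"],s["grip_width"])
E
```

```text
base [-0.05 -0.05 -0.42] [503.66 209.71 149.08] 0.5405807767660686
147.0 [503.6  209.69 146.98] [ 0.1   0.04 -0.3 ] 0.49
146.0 [503.66 209.72 146.06] [ 0.29 -0.05  0.23] 0.54
145.0 [503.69 209.72 145.1 ] [0.34 0.25 0.79] 0.23
144.0 [503.67 209.71 144.07] [0.35 0.06 1.11] 0.51
143.0 [503.67 209.72 143.07] [0.44 0.2  1.53] 0.62
142.0 [503.67 209.71 142.07] [ 0.35 -0.09  2.12] 0.45
22.5083 17.741949978062813
```

Run:
```python
from pr import *
R=down(-.21)
ctrl.move_l([503.6,209.7,141.3],R,vel=10,threshold=6); ctrl.hold(.4)
L=[meas() for _ in range(5)]; print(np.mean([l[0] for l in L],0)-[-.05,-.05,-.42],np.mean([l[1] for l in L],0),L[-1][3]["t"],L[-1][3]["grip_width"],L[-1][3]["eef_rot"].round(4))
p,st=wgrab("pd2"); q,_=optics.grab_frame("side")
a=cv2.resize(p[120:260,170:350,::-1],(400,311),interpolation=cv2.INTER_CUBIC); b=cv2.resize(q[100:180,220:323,::-1],(400,311),interpolation=cv2.INTER_CUBIC)
cv2.imwrite("pics/fin.png",np.hstack([a,b]))
```

```text
[0.57964373 0.01209897 2.58688084] [503.63705557 209.70605816 141.31851434] 23.9917 17.238647544083978 [[ 9.780e-01 -2.085e-01  1.000e-04]
 [-2.085e-01 -9.780e-01  0.000e+00]
 [ 1.000e-04 -0.000e+00 -1.000e+00]]
```

View pics/fin.png

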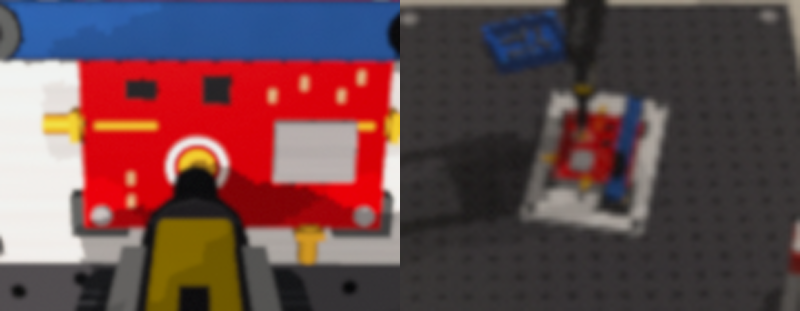

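fin shows the tip on the pad at (197,165) in the left view, the probe upright in the right view, the bar shut and the module seated. The force is 2.6 N, which is about 4 mm of travel.

```bash
python3 -c "
from plant import ctrl; print(ctrl.finish_job())"
```

```text
the job is handed in; nothing more can be done
None
```

The job is handed in at about 24 s: the keeper bar measured shut, and the probe is held upright on the test pad at 2.6 N, about 4 mm of its 8 mm travel.

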